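Set a printer feed roller in V-blocks against the end stop and clamp it

TASK

Take the printer feed roller from its rest and lower it gently into the two V-blocks of the fixture so that it beds in both, a little short of the end stop. Then slide it along the grooves by feel until its shaft end presses the stop's spring tip in and bears with a push of about 10 N, and swing the clamp arm over and press it down on the roller with about 10 N. Never force it (under 20 N), leave the roller bedded and clamped against the stop, and do not disturb the other things on the desk.

Things in the scene. Friction and masses are not known exactly. Their poses are not given: they have to be found in the camera images.
- roller: Printer feed roller: black rubber sleeve 28 mm in diameter, 150 mm long, with a 12 mm steel shaft standing out 12 mm at each end (174 mm overall), 0.15 to 0.25 kg, both ends alike. Origin: on its axis at mid length; x along the shaft. It starts lying level on its rest, axis 41 mm above the desk; for 40 mm either side of its middle its flanks are free for the fingers.
- rest: Low grey plastic rest, fixed: a 150x64x6 mm foot with two shallow notched ridges, 14 mm wide at x = -55 and +55 mm, 33 mm high, that hold the roller along the rest's x axis. Origin: centre of its underside; z up. (Swing the arm round close to its base: a tall desk lamp overhangs the rear of the desk, beyond about x = 0.7 m.)
- fixture: V-block fixture, fixed. Origin: on the desk below the groove line; z up, x along the grooves towards the end stop. Dark steel base plate 8 mm thick, x -90 to 125, y -52 to 74 mm. Two aluminium V-blocks at x -70 to -46 and 46 to 70 mm, 56 mm wide, 42 mm high; fingers fit between and beyond them. The clamp's tower is at x 44 to 80, y 41 to 63 mm, 75 mm high.
- seat (a point): Point on the axis of a roller bedded in the V-blocks, midway between them, 43.8 mm above the fixture's origin; axes as the fixture's. The grooves are 90 degree Vs, bottom line 24 mm above the desk, 36 mm wide at the top. The crown of a bedded roller is 57.8 mm above the desk.
- end_stop: End stop: plate 40 mm wide, 56 high, 10 thick, bolted across the groove line 97 to 101 mm from the fixture's origin. Origin: foot of its face, 8 mm above the desk; axes as the fixture's, face to -x. A brass set screw at axis height stands 2 to 16 mm out of the face (rigid, set anew each time, not reported); its 6 mm spring tip stands 3 mm further and yields to 1 N. Clear with the roller's origin 108 mm before the face.
- clamp_arm (a joint): Hinge of the clamp arm, rad: 0 = level; grows as it opens (pi/2 upright, more = leaning away from the groove); starts at 1.4 to 1.75. Its foot meets a bedded roller somewhere between 0 and 0.2, as the foot's length is set anew each time and not reported. Axis parallel to the fixture's x, at fixture y 48, z 66 mm. Stiff (0.12 N m friction, no spring): it stays where it is left.
- clamp_tip (a point): Middle of the black 12 mm cross-roll (18 mm long) at the clamp arm's free end, 64 mm from the hinge, at fixture x 62 mm. Steel arm 14 mm wide, 8 mm thick; rubber foot underneath 48 mm from the hinge, over the roller's crown. Closed, it points to the fixture's -y, upper face 70 to 80 mm above the desk. Closed fingers can push it over from behind and press it down from above.
- stamp: Bystander, leave alone: hand stamp with a teal knob, 30x46x56 mm. Origin: centre of its underside.
- usb_stick: Bystander, leave alone: black usb stick, 52x18x9 mm. Origin: centre of its underside.
- eraser: Bystander, leave alone: eraser, 19x38x12 mm. Origin: centre of its underside.
- sharpener: Bystander, leave alone: small metal pencil sharpener, 15x25x13 mm. Origin: centre of its underside.
- glue_stick: Bystander, leave alone: standing glue stick, 26 mm across, 87 mm tall. Origin: centre of its underside.
- battery_a: Bystander, leave alone: AA battery lying, 15x50x15 mm. Origin: centre of its underside.

How it is judged (in metres and radians):
On the way, in this order (a step that is already met when the one before it is completed fails the run):
1. the roller lies bedded in both V-blocks, still short of the end stop and the clamp open (y of roller in the frame of fixture between -0.003 and 0.003 m and z of roller in the frame of fixture between 0.041 and 0.0463 m and angle between the x axis of roller and the x axis of fixture, either way round below 0.05 rad and contact force between roller and fixture above 0.5 N and contact force between roller and end_stop below 0.05 N and value of joint clamp_arm above 0.6 rad), for 0.2 s.
2. the roller, bedded, is pushed on the end stop with at least 5 N, the clamp still open (y of roller in the frame of fixture between -0.003 and 0.003 m and z of roller in the frame of fixture between 0.041 and 0.0463 m and angle between the x axis of roller and the x axis of fixture, either way round below 0.05 rad and x of roller in the frame of end_stop above -0.108 m and contact force between roller and end_stop above 5 N and value of joint clamp_arm above 0.6 rad), for 0.2 s.
3. the clamp arm is pressed on the bedded roller with at least 5 N (y of roller in the frame of fixture between -0.003 and 0.003 m and z of roller in the frame of fixture between 0.041 and 0.0463 m and angle between the x axis of roller and the x axis of fixture, either way round below 0.05 rad and x of roller in the frame of end_stop above -0.108 m and contact force between clamp_arm and roller above 5 N), for 0.2 s.
At the end, for the whole second after the job is handed in: Roller bedded in both V-blocks (axis within 3 mm sideways, about 2.5 mm in height and 0.05 rad of its seat), shaft end touching the stop's screw, clamp arm closed (below 0.26 rad) with its foot bearing on the roller, all at rest and let go (y of roller in the frame of fixture between -0.003 and 0.003 m and z of roller in the frame of fixture between 0.041 and 0.0463 m and angle between the x axis of roller and the x axis of fixture, either way round below 0.05 rad and x of roller in the frame of end_stop above -0.108 m and contact force between roller and end_stop above 0.05 N and value of joint clamp_arm below 0.26 rad and contact force between clamp_arm and roller above 0.2 N and linear speed of roller below 0.01 m/s and contact force between the fingers and roller below 0.1 N).
It fails at once if the roller is pushed on the end stop with more than 25 N (contact force between roller and end_stop above 25 N).
It fails at once if the clamp presses the roller with more than 28 N (contact force between clamp_arm and roller above 28 N).
It fails at once if the roller is forced into the V-blocks (more than 80 N over all contacts) (contact force between roller and fixture above 80 N).
It fails at once if the roller falls into the V-blocks, let go and faster than 0.3 m/s (distance between roller and seat below 0.06 m and linear speed of roller above 0.3 m/s and contact force between the fingers and roller below 0.1 N).
It fails at once if a bystander is moved by more than 20 mm (distance of any of stamp, usb_stick, eraser, sharpener, glue_stick, battery_a from where it was at the start of the episode above 0.02 m).
It also fails if it takes over 72 s, if anything falls off the work surface, if the arm or the gripper's body presses on something with over 40 N, if the wrist force passes 120 N, or if a joint passes its speed limit or range.

ROBOT

A 6-joint arm with a two-finger parallel gripper is mounted at the origin on a cart in front of the work surface, level with it; the furniture and walls round the work are solid. World frame = base frame: x ahead of the robot, y to its left, z up, the work surface at z = 0. Lengths are in m, angles in degrees, forces in N, time in s.
With the tool pointing down it reaches from about 0.4 to 0.825 m from the base axis. Payload 7 kg.
Tool frame: the origin (TCP) lies midway between the tips of the shut fingers; the grasp point (between the pads) lies 19 mm behind it; z points along the fingers, y is the line along which they close (so a half turn about z gives the same grasp; the last joint's range is limited). The gripper opens to 88 mm and grips with 3 to 60 N. Pads are 19 mm wide; open, the fingers measure 130 mm over their backs; the gripper's body (78 mm by 193 mm) begins 47 mm behind the grasp point.
Start: joints at [91.736, 20.546, 0.682, 0, -70.136, -16.507], TCP at [0.172, 0.653, 0.227] pointing down, gripper open.
Joint ranges: [-176.03, 176.03], [-82.01, 121.73], [-58.28, 71.71], [-173.87, 95.51], [-174.79, -0.11], [-173.66, 173.66]. Speed limits (degrees/s): [136.94, 136.94, 172.46, 180, 180, 180].

INTERFACE

Orientations are given as [roll, pitch, yaw] about the fixed x, y, z axes, in that order (R = Rz(yaw) Ry(pitch) Rx(roll)).
In Python, from plant import r gives the robot as it stands. The module is installed in compiled form; this text tells all that it offers.
- The arm moves only by the tool play_rows, never from a script. Its argument "rows" is a list of rows, each an object with "slide": the shift along the tool's x, y, z as a fraction of full scale, a list of three; "delta_rot": the turn, a rotation vector about the tool's x, y, z as a fraction of full scale, a list of three; "fingers": the opening, from -1 (shut) to 1 (fully open). In form: [{"slide": [x, y, z], "delta_rot": [rx, ry, rz], "fingers": fingers}, ...]. A call has 1 to 8 rows; each row shifts and turns the commanded pose from where the row before left it, along the tool's axes as they then stand; what a row does not reach is not made up. Full scale, the value 1, is 0.15 m for a shift and 0.08 rad for a turn. A row lasts 1/8 s, in which the tool goes at most 62.5 mm and 10.7 degrees, less where a joint would pass 70% of its speed; a pose out of reach is approached as far as the arm can. A call with a number of a shift or a turn outside -1 to 1 is refused whole. A call with a gripper value outside its range is refused whole. The fingers move at their own pace and stop on an object; "squeeze" is the grip in N (left out, the last holds). Time passes only in rows, so rows that do not move let the fingers close. It gives the time, the measured TCP pose, the force, the opening and the grip force at its end, in the units of the state.
- r.get_state(): the state, without advancing time (a new reading comes with each control period).
- r.capture(name): name is "side" or "top"; returns a dict with "image" (384x512x3 uint8, blue, green, red), "fx", "fy", "cx", "cy" (pixels), "R" (3x3) and "t" (3): a world point X has camera coordinates R X + t. Camera axes: x right, y down, z forward; pixel columns grow to the right and rows downward; lengths in m; the calibration is good to about 2 mm. A picture is of the moment at which its call begins. There is no depth.
- r.close_job(): hands the job in; it is judged then, once.
The state is a dict: "time_s": time; "joints": joint angles; "qd": joint speeds; "joint_torque": joint torques, N m; "tcp_pos": TCP position; "eef_rot": TCP orientation; "contact_force": force on the tool from outside, world axes, zero at the start; "moment": the same for the moment, N m; "gripper_width": finger opening in m; "gripper_force": force on a finger pad.
Only numpy, scipy, OpenCV 4.12 (cv2) and the standard library are available. Lean on these libraries where they do the work, as an engineer would, in place of code of your own. Each camera call takes 0.05 s, during which the arm holds its last target. There are 200 camera calls.

## Working session

There is one attempt and no reset: what is moved stays moved. The work goes in short steps, Python scripts to look and compute and a tool call to move; the robot and the scene stay as the last step left them, time stands still between calls to the robot, and variables do not carry over. Pictures are saved under pics/ and viewed, at most 10 in all, crops included, and the job is handed in when it is done.

Besides the shell and the picture viewer there is one more tool, called as a command line: name --argument value ..., lists and objects as JSON in quotes. play_rows: Moves the arm, as the interface text tells. Shift numbers are shares of 0.15 m and turn numbers shares of 0.08 rad, none past 1 either way. Its arguments: {"type":"object","properties":{"rows":{"type":"array"},"squeeze":{"type":"number"}},"required":["rows"]}

```bash
mkdir -p pics
python3 - <<'E'
from plant import r
import cv2,numpy as np
print(r.get_state())
for n in("top","side"):
    c=r.capture(n); cv2.imwrite(f"pics/{n}0.png",c["image"]); print(n,c["fx"],c["fy"],c["cx"],c["cy"],np.round(c["R"],4).tolist(),np.round(c["t"],4).tolist())
a=[cv2.imread(f"pics/{n}0.png") for n in("top","side")]
for n,i in zip(("top","side"),a): cv2.imwrite(f"pics/{n}0b.png",cv2.resize(i,(800,600),interpolation=cv2.INTER_CUBIC))
E
```

```text
{'time_s': 0.0, 'joints': array([ 9.17343227e+01,  2.05911628e+01,  6.34656833e-01, -1.99917122e-02,
       -7.01346170e+01, -1.65068674e+01]), 'qd': array([-0.03258511, -0.09405736,  0.03206966, -0.12508235, -0.04677373,
       -0.02280577]), 'joint_torque': array([ 1.19692344e-03, -5.82726717e+01,  2.93046874e+01,  6.99694365e+00,
        6.94389077e-03, -1.56068609e-04]), 'tcp_pos': array([0.17201517, 0.65222357, 0.22563286]), 'eef_rot': array([ 1.79907292e+02, -7.87431973e-03, -1.47793466e+01]), 'contact_force': array([ 0.15891716, -0.23074664, -0.58775627]), 'moment': array([ 0.01361112,  0.03142493, -0.0046387 ]), 'gripper_force': 0.0, 'gripper_width': 0.08747441557053905}
top 373.71278606240804 373.71278606240804 257.01686729043166 189.35694584054932 [[0.3455, -0.9384, -0.009], [-0.8826, -0.3217, -0.3428], [0.3187, 0.1264, -0.9394]] [-0.1231, 0.5635, 1.1598]
side 457.1497185866599 457.1497185866599 247.12586236937557 189.01911781554438 [[-0.9999, 0.0167, 0.0], [0.0064, 0.3834, -0.9236], [-0.0154, -0.9234, -0.3835]] [0.5605, 0.0519, 1.3083]
```

View pics/top0b.png

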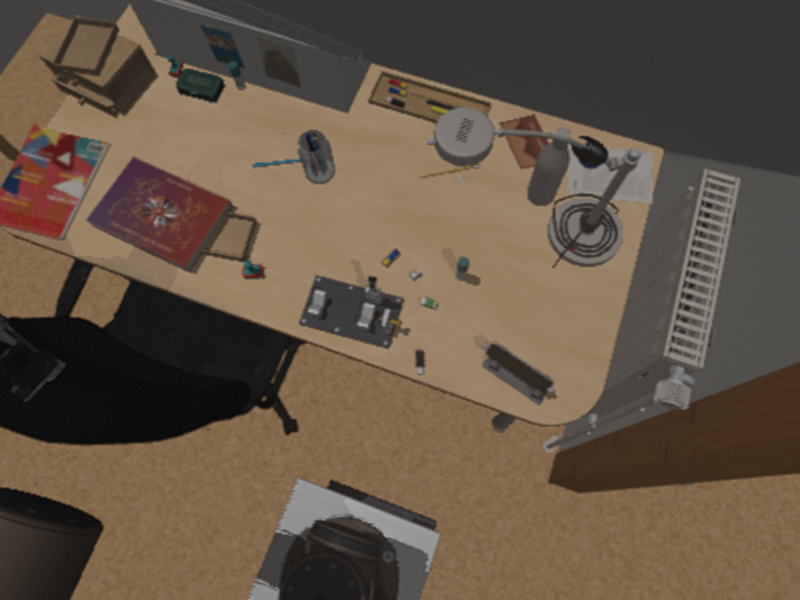

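View pics/side0b.png

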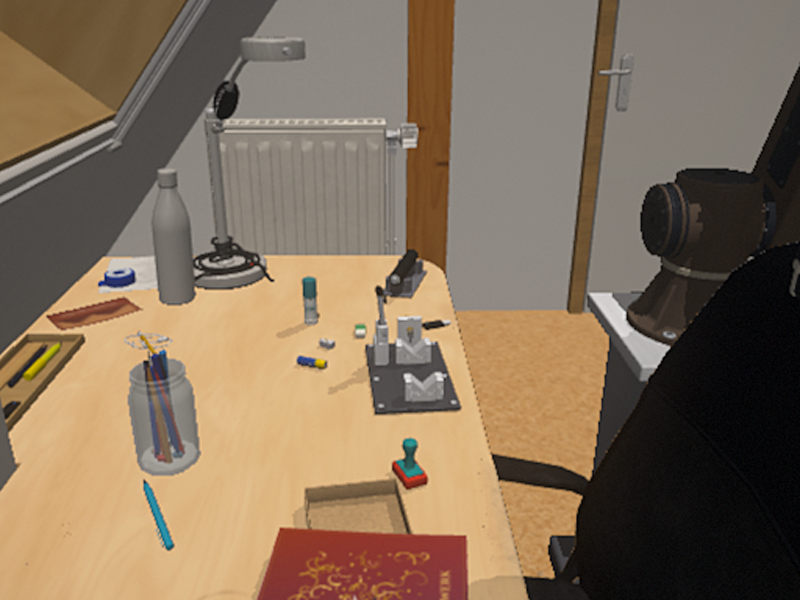

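Top view: fixture at about (352,311), roller on rest at (517,372), glue stick (462,265). The side view shows the same scene, with the fixture at (410,365) and the roller at (403,270). Zooming in.

Run:
```python
import cv2
t=cv2.imread("pics/top0.png")[165:270,185:365]; cv2.imwrite("pics/tc.png",cv2.resize(t,None,fx=4.4,fy=4.4,interpolation=cv2.INTER_CUBIC))
t=cv2.imread("pics/side0.png")[150:270,180:300]; cv2.imwrite("pics/sc.png",cv2.resize(t,None,fx=5,fy=5,interpolation=cv2.INTER_CUBIC))
```

```text
(no output)
```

View pics/tc.png

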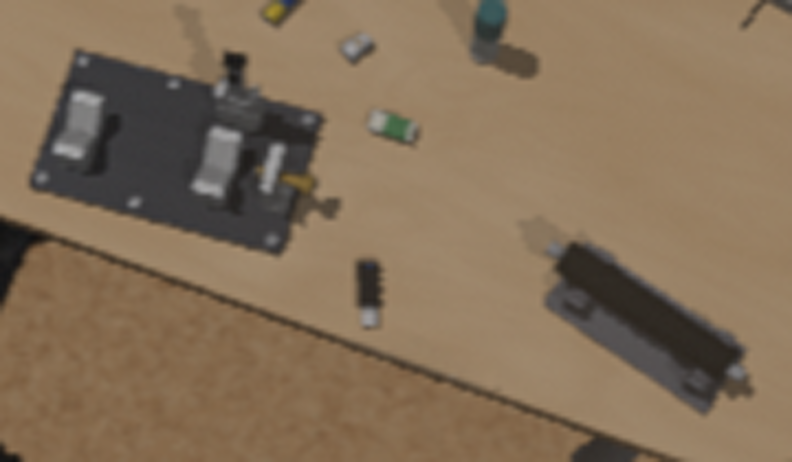

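View pics/sc.png

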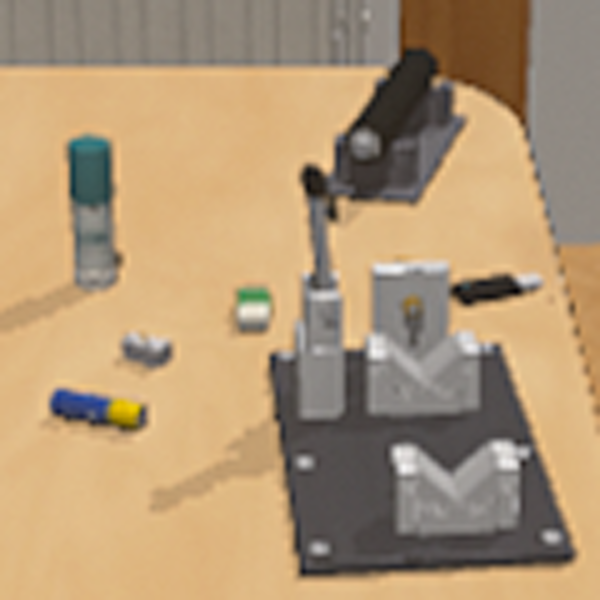

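```bash
cat > h.py <<'E'
import numpy as np
from scipy.spatial.transform import Rotation as Ro
from plant import r
CR={"top":(185,165,4.4),"side":(180,150,5.)}
_c={}
def cam(n):
    if n not in _c: _c[n]=r.capture(n)
    return _c[n]
def unc(n,p): 
    x0,y0,s=CR[n]; return np.array([x0+(p[0]+.5)/s-.5,y0+(p[1]+.5)/s-.5])
def proj(n,X):
    c=cam(n); q=c["R"]@np.asarray(X,float)+c["t"]; return np.array([c["fx"]*q[0]/q[2]+c["cx"],c["fy"]*q[1]/q[2]+c["cy"]])
def ray(n,px,z):
    c=cam(n); d=c["R"].T@np.array([(px[0]-c["cx"])/c["fx"],(px[1]-c["cy"])/c["fy"],1]); o=-c["R"].T@np.asarray(c["t"]); return o+d*(z-o[2])/d[2]
def step(target,rotdeg):
    """shift in tool axes (m) and rotvec (rad) from present pose"""
    s=r.get_state(); A=Ro.from_euler("xyz",s["eef_rot"],degrees=True); B=Ro.from_euler("xyz",rotdeg,degrees=True)
    return A.inv().apply(np.array(target)-s["tcp_pos"]),(A.inv()*B).as_rotvec()
E
python3 - <<'E'
from h import *
from scipy.optimize import least_squares
P=[("top",(78,50),(-.09,.074,.008)),("top",(322,114),(.125,.074,.008)),("top",(283,250),(.125,-.052,.008)),("top",(31,186),(-.09,-.052,.008)),
("side",(300,562),(-.09,.074,.008)),("side",(575,551),(-.09,-.052,.008)),("side",(495,347),(.125,-.052,.008)),("side",(272,354),(.125,.074,.008)),
("side",(452,507),(-.07,0,.024)),
("top",(76,92),(-.07,.028,.042)),("top",(104,96),(-.046,.028,.042)),("top",(214,128),(.046,.028,.042)),("top",(243,131),(.07,.028,.042)),("top",(194,190),(.046,-.028,.042)),("top",(55,154),(-.07,-.028,.042))]
def W(f,X):
    c,s=np.cos(f[2]),np.sin(f[2]); return np.array([f[0]+c*X[0]-s*X[1],f[1]+s*X[0]+c*X[1],X[2]])
res=lambda f:np.concatenate([proj(n,W(f,X))-unc(n,p) for n,p,X in P])
s=least_squares(res,[.4,.0,-1.57],loss="soft_l1"); print("fixture",s.x,np.degrees(s.x[2]));print(np.round(res(s.x).reshape(-1,2),2).tolist())
a=ray("top",unc("top",(553,249)),.041);b=ray("top",unc("top",(739,371)),.041); print("shaft ends",a,b,np.linalg.norm(a-b),"mid",(a+b)/2,"yaw",np.degrees(np.arctan2(*(b-a)[1::-1])))
# rubber sleeve mask
import cv2
im=cam("top")["image"]; g=cv2.cvtColor(im,cv2.COLOR_BGR2GRAY); m=np.zeros_like(g); m[215:255,305:360]=(g[215:255,305:360]<48)*255
k=max(cv2.findContours(m,0,1)[0],key=cv2.contourArea); q=cv2.minAreaRect(k); print(q); bp=cv2.boxPoints(q); print("sleeve mid",ray("top",q[0],.041))
print("proj side near end",[proj("side",x) for x in(a,b)],unc("side",(365,142)))
for n,p,z in [("stamp",(253*.64,270*.64),0),("glue",unc("top",(486,60)),0),("usb",unc("top",(369,293)),.005),("batt",unc("top",(393,127)),.0),("lamp",(463*.64,136*.64),.4)]: print(n,ray("top",p,z))
E
```

```text
fixture [ 0.51729841  0.20374341 -1.48822217] -85.26884951193547
[[-0.36, -0.38], [0.47, -0.45], [-0.19, 1.15], [-0.79, 0.25], [-0.56, 0.14], [0.11, -0.59], [0.53, -1.6], [-1.65, -0.94], [0.72, -1.29], [-0.05, -0.58], [0.01, 0.18], [-0.15, -0.64], [-0.2, 0.38], [-0.24, -0.06], [-0.32, -0.25]]
shaft ends [ 0.54475657 -0.12537783  0.041     ] [ 0.50193497 -0.28607668  0.041     ] 0.1663063646995692 mid [ 0.52334577 -0.20572726  0.041     ] yaw -104.92095631327085
((331.48602294921875, 235.79800415039062), (44.96758270263672, 8.727884292602539), 34.695152282714844)
sleeve mid [ 0.52070676 -0.20768623  0.041     ]
proj side near end [array([251.60961392, 179.04419976]), array([263.02296595, 161.73948319])] [252.6 178. ]
stamp [0.54550623 0.44659462 0.        ]
glue [ 0.69406116 -0.02518892  0.        ]
usb [ 4.71121447e-01 -4.67881316e-04  5.00000000e-03]
batt [0.61120547 0.0282992  0.        ]
lamp [0.79171979 0.03970205 0.4       ]
```

play_rows --rows '[{"slide":[0.315,0.22,0],"delta_rot":[0,0,0],"fingers":1},{"slide":[0.315,0.22,0],"delta_rot":[0,0,0],"fingers":1},{"slide":[0.315,0.22,0],"delta_rot":[0,0,0],"fingers":1},{"slide":[0.315,0.22,0],"delta_rot":[0,0,0],"fingers":1},{"slide":[0.315,0.22,0],"delta_rot":[0,0,0],"fingers":1},{"slide":[0.315,0.22,0],"delta_rot":[0,0,0],"fingers":1},{"slide":[0.315,0.22,0],"delta_rot":[0,0,0],"fingers":1},{"slide":[0.315,0.22,0],"delta_rot":[0,0,0],"fingers":1}]'

```text
time_s: 1.2
tcp_pos: [0.4712, 0.2995, 0.2267]
eef_rot: [-180.0, -0.0, -14.8]
contact_force: [1.2, 1.1, 0.3]
gripper_width: 0.0877
gripper_force: 0.0
```

play_rows --rows '[{"slide":[0.15,0.38,0],"delta_rot":[0,0,0],"fingers":1},{"slide":[0.15,0.38,0],"delta_rot":[0,0,0],"fingers":1},{"slide":[0.15,0.38,0],"delta_rot":[0,0,0],"fingers":1},{"slide":[0.15,0.38,0],"delta_rot":[0,0,0],"fingers":1},{"slide":[0.15,0.38,0],"delta_rot":[0,0,0],"fingers":1},{"slide":[0.15,0.38,0],"delta_rot":[0,0,0],"fingers":1},{"slide":[0.15,0.38,0],"delta_rot":[0,0,0],"fingers":1},{"slide":[0.15,0.38,0],"delta_rot":[0,0,0],"fingers":1}]'

```text
time_s: 2.2
tcp_pos: [0.528, -0.1878, 0.2267]
eef_rot: [-180.0, -0.0, -14.8]
contact_force: [1.2, 0.4, 0.5]
gripper_width: 0.0873
gripper_force: 0.0
```

play_rows --rows '[{"slide":[0,0,0],"delta_rot":[0,0,0.98],"fingers":1},{"slide":[0,0,0],"delta_rot":[0,0,0.98],"fingers":1},{"slide":[0,0,0],"delta_rot":[0,0,0.98],"fingers":1},{"slide":[0,0,0],"delta_rot":[0,0,0.98],"fingers":1},{"slide":[0,0,0],"delta_rot":[0,0,0.98],"fingers":1},{"slide":[0,0,0],"delta_rot":[0,0,0.98],"fingers":1},{"slide":[0,0,0],"delta_rot":[0,0,0.98],"fingers":1},{"slide":[0,0,0],"delta_rot":[0,0,0.98],"fingers":1}]'

```text
time_s: 3.2
tcp_pos: [0.528, -0.1858, 0.2264]
eef_rot: [180.0, 0.0, -50.9]
contact_force: [-1.1, -0.9, -0.0]
gripper_width: 0.0878
gripper_force: 0.0
```

play_rows --rows '[{"slide":[0,0,0],"delta_rot":[0,0,0.98],"fingers":1},{"slide":[0,0,0],"delta_rot":[0,0,0.98],"fingers":1},{"slide":[0,0,0],"delta_rot":[0,0,0.98],"fingers":1},{"slide":[0,0,0],"delta_rot":[0,0,0.98],"fingers":1},{"slide":[0,0,0],"delta_rot":[0,0,0.98],"fingers":1},{"slide":[0,0,0],"delta_rot":[0,0,0.98],"fingers":1},{"slide":[0,0,0],"delta_rot":[0,0,0.98],"fingers":1},{"slide":[0,0,0],"delta_rot":[0,0,0.98],"fingers":1}]'

```text
time_s: 4.2
tcp_pos: [0.528, -0.1858, 0.2264]
eef_rot: [180.0, 0.0, -86.8]
contact_force: [0.4, -0.5, 1.1]
gripper_width: 0.0878
gripper_force: 0.0
```

play_rows --rows '[{"slide":[0,0,0],"delta_rot":[0,0,0.98],"fingers":1},{"slide":[0,0,0],"delta_rot":[0,0,0.98],"fingers":1},{"slide":[0,0,0],"delta_rot":[0,0,0.98],"fingers":1},{"slide":[0,0,0],"delta_rot":[0,0,0.98],"fingers":1},{"slide":[0,0,0],"delta_rot":[0,0,0],"fingers":1},{"slide":[0,0,0],"delta_rot":[0,0,0],"fingers":1}]'

```text
time_s: 4.95
tcp_pos: [0.5281, -0.1858, 0.2265]
eef_rot: [180.0, 0.0, -104.5]
contact_force: [0.5, 0.1, 0.3]
gripper_width: 0.0876
gripper_force: 0.0
```

Run:
```python
from h import *
s=r.get_state(); print(s["time_s"],s["tcp_pos"],s["eef_rot"],s["contact_force"],s["joints"])
d,w=step([.522,-.207,.022],[180,0,-105]); print(d/.15,w/.08)
```

```text
4.95 [ 0.52805583 -0.18577162  0.22652248] [ 1.79995503e+02  2.01806830e-03 -1.04512327e+02] [0.52843502 0.08440349 0.3344373 ] [ 6.53185612e-01  9.74109879e+00 -1.40681955e+01 -3.41485633e-03
 -6.61945185e+01 -1.51641341e+01]
[0.14717188 0.0035132  1.36347832] [0.00098303 0.0004361  0.10639375]
```

play_rows --rows '[{"slide":[0.147,0.003,0.3],"delta_rot":[0,0,0.1],"fingers":1},{"slide":[0,0,0.3],"delta_rot":[0,0,0],"fingers":1},{"slide":[0,0,0.3],"delta_rot":[0,0,0],"fingers":1},{"slide":[0,0,0.2],"delta_rot":[0,0,0],"fingers":1},{"slide":[0,0,0.15],"delta_rot":[0,0,0],"fingers":1},{"slide":[0,0,0.11],"delta_rot":[0,0,0],"fingers":1},{"slide":[0,0,0],"delta_rot":[0,0,0],"fingers":1}]'

```text
time_s: 5.82
tcp_pos: [0.5214, -0.207, 0.0216]
eef_rot: [179.9, -0.0, -105.0]
contact_force: [-0.7, -0.4, -0.0]
gripper_width: 0.0875
gripper_force: 0.0
```

play_rows --rows '[{"slide":[0,0,0],"delta_rot":[0,0,0],"fingers":-0.2},{"slide":[0,0,0],"delta_rot":[0,0,0],"fingers":-0.3},{"slide":[0,0,0],"delta_rot":[0,0,0],"fingers":-0.35},{"slide":[0,0,0],"delta_rot":[0,0,0],"fingers":-0.35}]' --squeeze 5

```text
time_s: 6.32
tcp_pos: [0.5223, -0.207, 0.023]
eef_rot: [-180.0, 0.0, -105.1]
contact_force: [0.2, -0.3, 0.5]
gripper_width: 0.0534
gripper_force: 0.0
```

play_rows --rows '[{"slide":[0,0,0],"delta_rot":[0,0,0],"fingers":-1},{"slide":[0,0,0],"delta_rot":[0,0,0],"fingers":-1},{"slide":[0,0,0],"delta_rot":[0,0,0],"fingers":-1},{"slide":[0,0,0],"delta_rot":[0,0,0],"fingers":-1}]' --squeeze 5

```text
time_s: 6.82
tcp_pos: [0.5217, -0.207, 0.0225]
eef_rot: [180.0, -0.0, -105.1]
contact_force: [-2.2, 0.7, 2.4]
gripper_width: 0.0278
gripper_force: 5.0
```

play_rows --rows '[{"slide":[0,0,0],"delta_rot":[0,0,0],"fingers":-1},{"slide":[0,0,-0.02],"delta_rot":[0,0,0],"fingers":-1},{"slide":[0,0,-0.1],"delta_rot":[0,0,0],"fingers":-1},{"slide":[0,0,-0.28],"delta_rot":[0,0,0],"fingers":-1},{"slide":[0,0,-0.3],"delta_rot":[0,0,0],"fingers":-1},{"slide":[0,0,-0.3],"delta_rot":[0,0,0],"fingers":-1},{"slide":[0,0,-0.3],"delta_rot":[0,0,0],"fingers":-1}]' --squeeze 25

```text
time_s: 7.7
tcp_pos: [0.522, -0.207, 0.2203]
eef_rot: [-179.9, 0.0, -105.1]
contact_force: [1.6, 0.1, -1.5]
gripper_width: 0.0275
gripper_force: 25.0
```

play_rows --rows '[{"slide":[0,0,0],"delta_rot":[0,0,-0.865],"fingers":-1},{"slide":[0,0,0],"delta_rot":[0,0,-0.865],"fingers":-1},{"slide":[0,0,0],"delta_rot":[0,0,-0.865],"fingers":-1},{"slide":[0,0,0],"delta_rot":[0,0,-0.865],"fingers":-1},{"slide":[0,0,0],"delta_rot":[0,0,-0.865],"fingers":-1}]'

```text
time_s: 8.32
tcp_pos: [0.5221, -0.207, 0.2187]
eef_rot: [-179.9, -0.0, -85.1]
contact_force: [0.1, -0.2, -1.2]
gripper_width: 0.0278
gripper_force: 25.0
```

play_rows --rows '[{"slide":[-0.285,-0.0196,0],"delta_rot":[0,0,0],"fingers":-1},{"slide":[-0.285,-0.0196,0],"delta_rot":[0,0,0],"fingers":-1},{"slide":[-0.285,-0.0196,0],"delta_rot":[0,0,0],"fingers":-1},{"slide":[-0.285,-0.0196,0],"delta_rot":[0,0,0],"fingers":-1},{"slide":[-0.285,-0.0196,0],"delta_rot":[0,0,0],"fingers":-1},{"slide":[-0.285,-0.0196,0],"delta_rot":[0,0,0],"fingers":-1},{"slide":[-0.285,-0.0196,0],"delta_rot":[0,0,0],"fingers":-1},{"slide":[-0.285,-0.0196,0],"delta_rot":[0,0,0],"fingers":-1}]'

```text
time_s: 9.32
tcp_pos: [0.5171, 0.1372, 0.2188]
eef_rot: [-179.9, 0.0, -85.2]
contact_force: [1.3, -0.1, -0.6]
gripper_width: 0.0272
gripper_force: 25.0
```

play_rows --rows '[{"slide":[-0.285,-0.0196,0],"delta_rot":[0,0,0],"fingers":-1},{"slide":[-0.285,-0.0196,0],"delta_rot":[0,0,0],"fingers":-1},{"slide":[0,0,0],"delta_rot":[0,0,0],"fingers":-1},{"slide":[0,0,0],"delta_rot":[0,0,0],"fingers":-1}]'

```text
time_s: 9.82
tcp_pos: [0.5158, 0.2214, 0.2181]
eef_rot: [-180.0, 0.0, -85.2]
contact_force: [0.0, -0.5, -1.9]
gripper_width: 0.0274
gripper_force: 25.0
```

Run:
```python
from h import *
s=r.get_state(); print(s["time_s"],s["tcp_pos"],s["eef_rot"],s["contact_force"],s["moment"],s["gripper_width"])
d,w=step([.5158,.2216,.075],[180,0,-85.27]); print(d/.15,w/.08)
```

```text
9.825 [0.51577164 0.22136424 0.21812085] [-1.79984677e+02  1.08414763e-02 -8.52102188e+01] [ 0.01954906 -0.45875456 -1.90513396] [ 0.02628651  0.01289466 -0.05543691] 0.027449591655071395
[-1.36990012e-03 -6.44616151e-05  9.54139337e-01] [-0.00334167  0.00236699  0.01304192]
```

play_rows --rows '[{"slide":[0,0,0.3],"delta_rot":[0,0,0],"fingers":-1},{"slide":[0,0,0.3],"delta_rot":[0,0,0],"fingers":-1},{"slide":[0,0,0.25],"delta_rot":[0,0,0],"fingers":-1},{"slide":[0,0,0.15],"delta_rot":[0,0,0],"fingers":-1},{"slide":[0,0,0.05],"delta_rot":[0,0,0],"fingers":-1},{"slide":[0,0,0],"delta_rot":[0,0,0],"fingers":-1}]'

```text
time_s: 10.58
tcp_pos: [0.5163, 0.2209, 0.0605]
eef_rot: [-180.0, -0.0, -85.3]
contact_force: [0.8, 0.0, -1.3]
gripper_width: 0.0274
gripper_force: 25.0
```

Run:
```python
from h import *
import cv2
s=r.get_state(); print(s["time_s"],s["tcp_pos"],s["contact_force"])
t=cam("side")["image"][185:275,240:330]; a=cv2.resize(t,(450,450),interpolation=cv2.INTER_CUBIC)
t=cam("top")["image"][160:230,185:285]; b=cv2.resize(t,(350,245),interpolation=cv2.INTER_CUBIC)
o=np.zeros((450,800,3),np.uint8); o[:,:450]=a; o[:245,450:]=b; cv2.imwrite("pics/hov.png",o)
```

```text
10.575 [0.51628739 0.22094659 0.06052816] [ 0.83087247  0.03256456 -1.33475345]
```

View pics/hov.png

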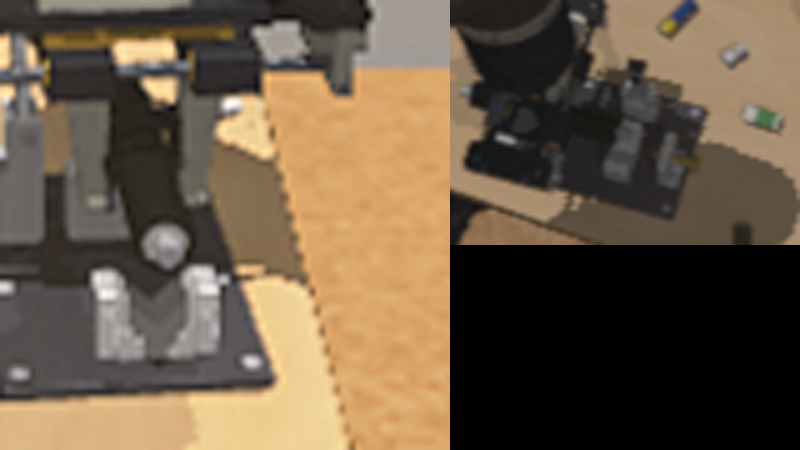

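Run:
```python
from h import *
CR["side"]=(240,185,5.)
F=np.array([.5173,.2037]);p=np.radians(-85.27);c,s=np.cos(p),np.sin(p)
W=lambda x,y,z:np.array([F[0]+c*x-s*y,F[1]+s*x+c*y,z])
T=r.get_state()["tcp_pos"];ps=np.radians(-85.25)
e=T+[-.087*np.cos(ps),-.087*np.sin(ps),.019]
f=lambda X:(proj("side",X)-[240,185]+.5)*5-.5
print("end pred",f(e),"obs 164,243; d/dx 10mm",f(e+[.01,0,0])-f(e),"dy",f(e+[0,.01,0])-f(e))
for n,q in dict(outL=W(-.07,.028,.042),outR=W(-.07,-.028,.042),botL=W(-.07,.028,.008),botR=W(-.07,-.028,.008),V=W(-.07,0,.024),gL=W(-.07,.018,.042),gR=W(-.07,-.018,.042),cNR=W(-.09,-.052,.008)).items(): print(n,f(q))
```

```text
end pred [168.06554675 252.32398237] obs 164,243; d/dx 10mm [-23.18692232   0.18360869] dy [ 1.62521934 11.16122118]
outL [ 94.80564818 293.71504289]
outR [217.66366896 287.67260789]
botL [ 94.08725052 359.18045092]
botR [215.41942395 352.89291843]
V [155.5963419  325.48383437]
gL [116.83423286 292.63162733]
gR [195.81410327 288.74721889]
cNR [275.53746503 372.98197393]
```

play_rows --rows '[{"slide":[-0.033,0.007,0],"delta_rot":[0,0,0],"fingers":-1},{"slide":[0,0,0.07],"delta_rot":[0,0,0],"fingers":-1},{"slide":[0,0,0.07],"delta_rot":[0,0,0],"fingers":-1},{"slide":[0,0,0.03],"delta_rot":[0,0,0],"fingers":-1},{"slide":[0,0,0.01],"delta_rot":[0,0,0],"fingers":-1},{"slide":[0,0,0],"delta_rot":[0,0,0],"fingers":-1}]' --squeeze 10

```text
time_s: 11.48
tcp_pos: [0.5145, 0.2262, 0.0329]
eef_rot: [180.0, -0.0, -85.2]
contact_force: [-1.3, 0.4, -1.4]
gripper_width: 0.0276
gripper_force: 10.0
```

play_rows --rows '[{"slide":[0,0,0.01],"delta_rot":[0,0,0],"fingers":-1},{"slide":[0,0,0],"delta_rot":[0,0,0],"fingers":-1}]'

```text
time_s: 11.72
tcp_pos: [0.5145, 0.2263, 0.0317]
eef_rot: [-180.0, 0.0, -85.2]
contact_force: [-0.1, 0.6, -0.6]
gripper_width: 0.0275
gripper_force: 10.0
```

play_rows --rows '[{"slide":[0,0,0.01],"delta_rot":[0,0,0],"fingers":-1},{"slide":[0,0,0],"delta_rot":[0,0,0],"fingers":-1}]'

```text
time_s: 11.98
tcp_pos: [0.5145, 0.2262, 0.03]
eef_rot: [180.0, -0.0, -85.2]
contact_force: [0.1, 0.5, -2.2]
gripper_width: 0.0278
gripper_force: 10.0
```

play_rows --rows '[{"slide":[0,0,0.007],"delta_rot":[0,0,0],"fingers":-1},{"slide":[0,0,0],"delta_rot":[0,0,0],"fingers":-1}]'

```text
time_s: 12.22
tcp_pos: [0.5145, 0.2263, 0.0289]
eef_rot: [180.0, -0.0, -85.2]
contact_force: [0.3, 0.1, -1.8]
gripper_width: 0.0277
gripper_force: 10.0
```

play_rows --rows '[{"slide":[0,0,0.007],"delta_rot":[0,0,0],"fingers":-1},{"slide":[0,0,0],"delta_rot":[0,0,0],"fingers":-1}]'

```text
time_s: 12.48
tcp_pos: [0.5145, 0.2262, 0.0279]
eef_rot: [180.0, -0.0, -85.2]
contact_force: [-0.2, 0.1, -2.4]
gripper_width: 0.0275
gripper_force: 10.0
```

play_rows --rows '[{"slide":[0,0,0.007],"delta_rot":[0,0,0],"fingers":-1},{"slide":[0,0,0],"delta_rot":[0,0,0],"fingers":-1}]'

```text
time_s: 12.72
tcp_pos: [0.5144, 0.2263, 0.0268]
eef_rot: [180.0, -0.0, -85.2]
contact_force: [0.2, -0.4, -1.0]
gripper_width: 0.0274
gripper_force: 10.0
```

play_rows --rows '[{"slide":[0,0,0.005],"delta_rot":[0,0,0],"fingers":-1},{"slide":[0,0,0],"delta_rot":[0,0,0],"fingers":-1}]'

```text
time_s: 12.98
tcp_pos: [0.5144, 0.2262, 0.0261]
eef_rot: [180.0, -0.0, -85.2]
contact_force: [0.0, 0.6, -1.8]
gripper_width: 0.0279
gripper_force: 10.0
```

play_rows --rows '[{"slide":[0,0,0.005],"delta_rot":[0,0,0],"fingers":-1},{"slide":[0,0,0],"delta_rot":[0,0,0],"fingers":-1}]'

```text
time_s: 13.22
tcp_pos: [0.5147, 0.2264, 0.0255]
eef_rot: [-180.0, 0.0, -85.2]
contact_force: [0.3, -0.2, -1.4]
gripper_width: 0.0275
gripper_force: 10.0
```

play_rows --rows '[{"slide":[0,0,0.005],"delta_rot":[0,0,0],"fingers":-1},{"slide":[0,0,0],"delta_rot":[0,0,0],"fingers":-1}]'

```text
time_s: 13.48
tcp_pos: [0.5149, 0.2265, 0.0252]
eef_rot: [-180.0, 0.0, -85.2]
contact_force: [0.1, -0.6, 3.5]
gripper_width: 0.028
gripper_force: 10.0
```

play_rows --rows '[{"slide":[0,0,0],"delta_rot":[0,0,0],"fingers":-1},{"slide":[0,0,0],"delta_rot":[0,0,0],"fingers":-1}]' --squeeze 3

```text
time_s: 13.72
tcp_pos: [0.5149, 0.2265, 0.025]
eef_rot: [-180.0, 0.0, -85.2]
contact_force: [-0.5, 0.3, 4.1]
gripper_width: 0.0279
gripper_force: 3.0
```

play_rows --rows '[{"slide":[0,0,0],"delta_rot":[0,0,0],"fingers":-0.2},{"slide":[0,0,0],"delta_rot":[0,0,0],"fingers":-0.2},{"slide":[0,0,0],"delta_rot":[0,0,0],"fingers":-0.2},{"slide":[0,0,0],"delta_rot":[0,0,0],"fingers":-0.2}]'

```text
time_s: 14.22
tcp_pos: [0.5144, 0.2262, 0.0245]
eef_rot: [180.0, -0.0, -85.2]
contact_force: [-0.2, -0.5, 0.3]
gripper_width: 0.035
gripper_force: 0.0
```

Run:
```python
from h import *
import cv2
s=r.get_state(); print(s["time_s"],s["tcp_pos"],s["contact_force"])
t=cam("side")["image"][180:270,220:310]; a=cv2.resize(t,(450,450),interpolation=cv2.INTER_CUBIC)
t=cam("top")["image"][170:230,185:255]; b=cv2.resize(t,(350,300),interpolation=cv2.INTER_CUBIC)
o=np.zeros((450,800,3),np.uint8); o[:,:450]=a; o[:300,450:]=b; cv2.imwrite("pics/bed.png",o)
```

```text
14.225 [0.51439061 0.22622446 0.02450214] [-0.16836195 -0.4709494   0.28797169]
```

View pics/bed.png

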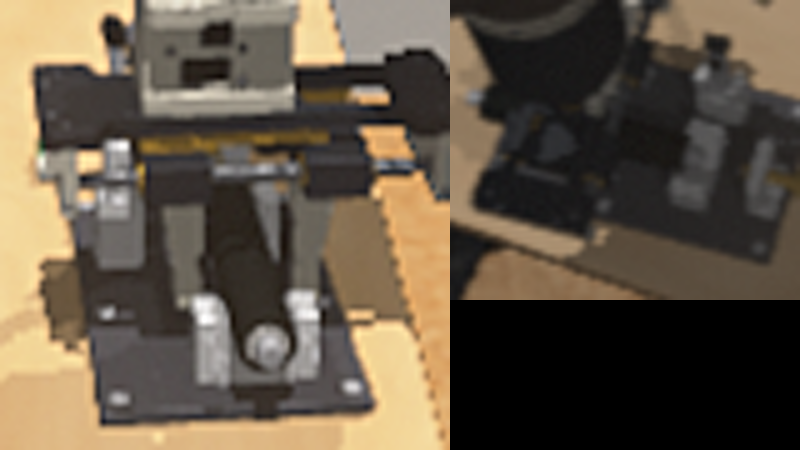

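Run:
```python
from h import *
CR["side"]=(220,180,5.);CR["top"]=(185,170,5.)
F=np.array([.5173,.2037]);p=np.radians(-85.27);c,s=np.cos(p),np.sin(p)
def fx(X): d=X[:2]-F; return c*d[0]+s*d[1],-s*d[0]+c*d[1]
W=lambda x,y,z:np.array([F[0]+c*x-s*y,F[1]+s*x+c*y,z])
print("near end",fx(ray("side",unc("side",(267,346)),.0438)))
f=lambda n,X:(proj(n,X)-CR[n][:2]+.5)*5-.5
for x in(-.07,-.09): print("pred plate cR",f("side",W(-.09,-.052,.008)),f("side",W(-.09,.074,.008)))
print("block near face V",f("side",W(-.07,0,.024)),"tops",f("side",W(-.07,.018,.042)),f("side",W(-.07,-.018,.042)))
for x in (.04,.046,.051,.06,.07):print("top crown x",x,f("top",W(x,0,.0578)),f("top",W(x,0,.0498)))
print("tcp fix",fx(r.get_state()["tcp_pos"]))
```

```text
near end (np.float64(-0.10041960404270397), np.float64(-0.0001570985694500475))
pred plate cR [375.53746503 397.98197393] [ 97.17199037 412.66950132]
pred plate cR [375.53746503 397.98197393] [ 97.17199037 412.66950132]
block near face V [255.5963419  350.48383437] tops [216.83423286 317.63162733] [295.81410327 313.74721889]
top crown x 0.04 [221.04043157 144.38951625] [221.95987724 148.06832692]
top crown x 0.046 [229.34021349 146.56155485] [230.21206957 150.22949439]
top crown x 0.051 [236.26257279 148.37312433] [237.0947034  152.03198805]
top crown x 0.06 [248.73629796 151.63747667] [249.49676776 155.27996592]
top crown x 0.07 [262.61635493 155.26986361] [263.2969673  158.89410155]
tcp fix (np.float64(-0.022704736272882813), np.float64(-0.0009715178900332668))
```

play_rows --rows '[{"slide":[0,-0.003,0],"delta_rot":[0,0,0],"fingers":-1},{"slide":[0,0,0],"delta_rot":[0,0,0],"fingers":-1},{"slide":[0,0,0],"delta_rot":[0,0,0],"fingers":-1},{"slide":[0,0,0],"delta_rot":[0,0,0],"fingers":-1}]' --squeeze 15

```text
time_s: 14.92
tcp_pos: [0.5149, 0.2263, 0.0247]
eef_rot: [180.0, 0.0, -85.2]
contact_force: [-1.0, 0.3, 1.4]
gripper_width: 0.0277
gripper_force: 15.0
```

play_rows --rows '[{"slide":[0.0067,0,0],"delta_rot":[0,0,0],"fingers":-1},{"slide":[0.0067,0,0],"delta_rot":[0,0,0],"fingers":-1},{"slide":[0,0,0],"delta_rot":[0,0,0],"fingers":-1}]'

```text
time_s: 15.3
tcp_pos: [0.5151, 0.2243, 0.0247]
eef_rot: [-180.0, 0.0, -85.2]
contact_force: [-1.1, 2.1, 1.7]
gripper_width: 0.0272
gripper_force: 15.0
```

play_rows --rows '[{"slide":[0.0067,0,0],"delta_rot":[0,0,0],"fingers":-1},{"slide":[0.0067,0,0],"delta_rot":[0,0,0],"fingers":-1},{"slide":[0,0,0],"delta_rot":[0,0,0],"fingers":-1}]'

```text
time_s: 15.68
tcp_pos: [0.5152, 0.2222, 0.0247]
eef_rot: [180.0, -0.0, -85.2]
contact_force: [-2.2, 2.4, 2.3]
gripper_width: 0.0275
gripper_force: 15.0
```

play_rows --rows '[{"slide":[0.0067,0.002,0],"delta_rot":[0,0,0],"fingers":-1},{"slide":[0.0067,0,0],"delta_rot":[0,0,0],"fingers":-1},{"slide":[0,0,0],"delta_rot":[0,0,0],"fingers":-1}]'

```text
time_s: 16.05
tcp_pos: [0.5154, 0.2202, 0.0247]
eef_rot: [-180.0, -0.0, -85.2]
contact_force: [-0.7, 0.4, -0.9]
gripper_width: 0.0275
gripper_force: 15.0
```

play_rows --rows '[{"slide":[0.0067,0.0,0],"delta_rot":[0,0,0],"fingers":-1},{"slide":[0.0067,0,0],"delta_rot":[0,0,0],"fingers":-1},{"slide":[0,0,0],"delta_rot":[0,0,0],"fingers":-1}]'

```text
time_s: 16.42
tcp_pos: [0.5155, 0.2182, 0.0247]
eef_rot: [-180.0, -0.0, -85.2]
contact_force: [-0.1, 0.3, 0.5]
gripper_width: 0.0278
gripper_force: 15.0
```

play_rows --rows '[{"slide":[0.0067,0.0,0],"delta_rot":[0,0,0],"fingers":-1},{"slide":[0.0067,0,0],"delta_rot":[0,0,0],"fingers":-1},{"slide":[0,0,0],"delta_rot":[0,0,0],"fingers":-1}]'

```text
time_s: 16.8
tcp_pos: [0.5156, 0.2162, 0.0247]
eef_rot: [-180.0, -0.0, -85.2]
contact_force: [1.5, 0.5, 0.1]
gripper_width: 0.0277
gripper_force: 15.0
```

play_rows --rows '[{"slide":[0.0067,0.0,0],"delta_rot":[0,0,0],"fingers":-1},{"slide":[0.0067,0,0],"delta_rot":[0,0,0],"fingers":-1},{"slide":[0,0,0],"delta_rot":[0,0,0],"fingers":-1}]'

```text
time_s: 17.18
tcp_pos: [0.5158, 0.2142, 0.0247]
eef_rot: [-180.0, 0.0, -85.2]
contact_force: [0.8, 1.0, -0.1]
gripper_width: 0.0274
gripper_force: 15.0
```

play_rows --rows '[{"slide":[0.0067,0.0,0],"delta_rot":[0,0,0],"fingers":-1},{"slide":[0.0067,0,0],"delta_rot":[0,0,0],"fingers":-1},{"slide":[0,0,0],"delta_rot":[0,0,0],"fingers":-1}]'

```text
time_s: 17.55
tcp_pos: [0.5159, 0.2122, 0.0247]
eef_rot: [-180.0, 0.0, -85.2]
contact_force: [2.8, 0.9, -0.0]
gripper_width: 0.0276
gripper_force: 15.0
```

play_rows --rows '[{"slide":[0.0067,0.0,0],"delta_rot":[0,0,0],"fingers":-1},{"slide":[0.0067,0,0],"delta_rot":[0,0,0],"fingers":-1},{"slide":[0,0,0],"delta_rot":[0,0,0],"fingers":-1}]'

```text
time_s: 17.92
tcp_pos: [0.5161, 0.2102, 0.0247]
eef_rot: [-180.0, 0.0, -85.2]
contact_force: [2.3, 1.4, 0.7]
gripper_width: 0.0275
gripper_force: 15.0
```

play_rows --rows '[{"slide":[0.0067,-0.002,0],"delta_rot":[0,0,0],"fingers":-1},{"slide":[0.0067,0,0],"delta_rot":[0,0,0],"fingers":-1},{"slide":[0,0,0],"delta_rot":[0,0,0],"fingers":-1}]'

```text
time_s: 18.3
tcp_pos: [0.5163, 0.2082, 0.0246]
eef_rot: [180.0, -0.0, -85.2]
contact_force: [-0.0, 1.3, 1.9]
gripper_width: 0.0276
gripper_force: 15.0
```

play_rows --rows '[{"slide":[0.0067,0.0,0],"delta_rot":[0,0,0],"fingers":-1},{"slide":[0,0,0],"delta_rot":[0,0,0],"fingers":-1}]'

```text
time_s: 18.55
tcp_pos: [0.5164, 0.2072, 0.0247]
eef_rot: [180.0, -0.0, -85.2]
contact_force: [-0.7, 3.3, 3.0]
gripper_width: 0.0276
gripper_force: 15.0
```

play_rows --rows '[{"slide":[0.0067,0.0,0],"delta_rot":[0,0,0],"fingers":-1},{"slide":[0,0,0],"delta_rot":[0,0,0],"fingers":-1}]'

```text
time_s: 18.8
tcp_pos: [0.5165, 0.2062, 0.0247]
eef_rot: [180.0, -0.0, -85.2]
contact_force: [-2.0, 2.8, 3.6]
gripper_width: 0.0278
gripper_force: 15.0
```

play_rows --rows '[{"slide":[0.0067,0.0,-0.002],"delta_rot":[0,0,0],"fingers":-1},{"slide":[0,0,0],"delta_rot":[0,0,0],"fingers":-1}]'

```text
time_s: 19.05
tcp_pos: [0.5166, 0.2048, 0.0247]
eef_rot: [180.0, -0.0, -85.3]
contact_force: [0.3, 0.3, 0.8]
gripper_width: 0.0279
gripper_force: 15.0
```

play_rows --rows '[{"slide":[0.0067,0.002,0],"delta_rot":[0,0,0],"fingers":-1},{"slide":[0,0,0],"delta_rot":[0,0,0],"fingers":-1}]'

```text
time_s: 19.3
tcp_pos: [0.5165, 0.204, 0.0248]
eef_rot: [180.0, -0.0, -85.3]
contact_force: [0.7, 0.2, -1.6]
gripper_width: 0.0273
gripper_force: 15.0
```

play_rows --rows '[{"slide":[0.0067,0.0,0],"delta_rot":[0,0,0],"fingers":-1},{"slide":[0,0,0],"delta_rot":[0,0,0],"fingers":-1}]'

```text
time_s: 19.55
tcp_pos: [0.5165, 0.2031, 0.0249]
eef_rot: [180.0, -0.0, -85.3]
contact_force: [0.8, -0.3, -1.9]
gripper_width: 0.0274
gripper_force: 15.0
```

play_rows --rows '[{"slide":[0.0067,0.0,0.001],"delta_rot":[0,0,0],"fingers":-1},{"slide":[0,0,0],"delta_rot":[0,0,0],"fingers":-1}]'

```text
time_s: 19.8
tcp_pos: [0.5166, 0.2022, 0.0248]
eef_rot: [180.0, -0.0, -85.2]
contact_force: [1.2, 1.1, -1.4]
gripper_width: 0.0275
gripper_force: 15.0
```

play_rows --rows '[{"slide":[0.0067,0.0,0.001],"delta_rot":[0,0,0],"fingers":-1},{"slide":[0,0,0],"delta_rot":[0,0,0],"fingers":-1}]'

```text
time_s: 20.05
tcp_pos: [0.5168, 0.2013, 0.0247]
eef_rot: [-180.0, 0.0, -85.2]
contact_force: [2.2, 0.9, -0.5]
gripper_width: 0.0279
gripper_force: 15.0
```

play_rows --rows '[{"slide":[0.0067,0.0,0],"delta_rot":[0,0,0],"fingers":-1},{"slide":[0,0,0],"delta_rot":[0,0,0],"fingers":-1}]'

```text
time_s: 20.3
tcp_pos: [0.5169, 0.2003, 0.0247]
eef_rot: [-180.0, 0.0, -85.2]
contact_force: [1.0, 1.6, 0.3]
gripper_width: 0.0274
gripper_force: 15.0
```

Run:
```python
from h import *
import cv2
t=cam("side")["image"][180:270,220:310]; a=cv2.resize(t,(450,450),interpolation=cv2.INTER_CUBIC)
t=cam("top")["image"][170:230,185:265]; b=cv2.resize(t,(350,262),interpolation=cv2.INTER_CUBIC)
o=np.zeros((450,800,3),np.uint8); o[:,:450]=a; o[:262,450:]=b; cv2.imwrite("pics/sl.png",o)
```

```text
(no output)
```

View pics/sl.png

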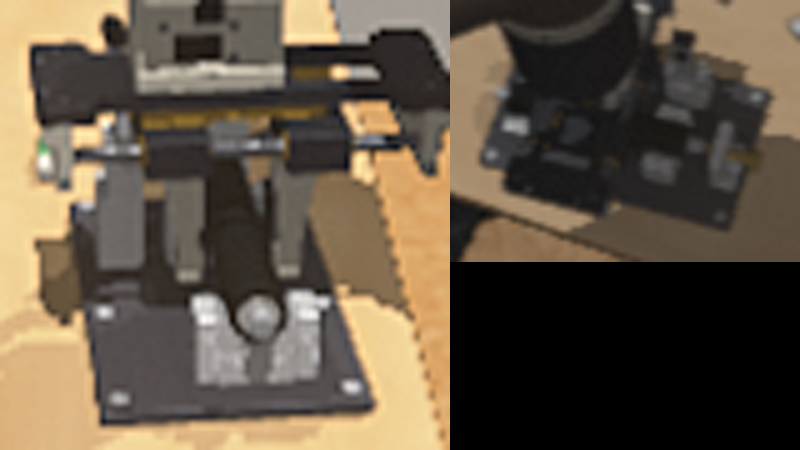

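The picture shows the roller bedded and moved about 26 mm, its near end now at (261,317), its sleeve crossing the far block. Contact is near.

play_rows --rows '[{"slide":[0.0067,0.0,0],"delta_rot":[0,0,0],"fingers":-1},{"slide":[0,0,0],"delta_rot":[0,0,0],"fingers":-1}]'

```text
time_s: 20.65
tcp_pos: [0.517, 0.1993, 0.0247]
eef_rot: [-180.0, 0.0, -85.2]
contact_force: [0.7, 1.3, 0.4]
gripper_width: 0.0273
gripper_force: 15.0
```

play_rows --rows '[{"slide":[0.0067,0.0,0],"delta_rot":[0,0,0],"fingers":-1},{"slide":[0,0,0],"delta_rot":[0,0,0],"fingers":-1}]'

```text
time_s: 20.9
tcp_pos: [0.5171, 0.1983, 0.0247]
eef_rot: [-180.0, 0.0, -85.2]
contact_force: [0.4, 0.7, 0.3]
gripper_width: 0.0276
gripper_force: 15.0
```

play_rows --rows '[{"slide":[0.0067,0.0,0],"delta_rot":[0,0,0],"fingers":-1},{"slide":[0,0,0],"delta_rot":[0,0,0],"fingers":-1}]'

```text
time_s: 21.15
tcp_pos: [0.5172, 0.1973, 0.0247]
eef_rot: [-180.0, 0.0, -85.2]
contact_force: [0.9, 1.4, 0.5]
gripper_width: 0.0275
gripper_force: 15.0
```

play_rows --rows '[{"slide":[0.0067,0.0,0],"delta_rot":[0,0,0],"fingers":-1},{"slide":[0,0,0],"delta_rot":[0,0,0],"fingers":-1}]'

```text
time_s: 21.4
tcp_pos: [0.5172, 0.1969, 0.0247]
eef_rot: [-180.0, 0.1, -85.2]
contact_force: [0.1, 4.9, -0.3]
gripper_width: 0.0274
gripper_force: 15.0
```

play_rows --rows '[{"slide":[0.0067,0.0,0],"delta_rot":[0,0,0],"fingers":-1},{"slide":[0,0,0],"delta_rot":[0,0,0],"fingers":-1}]'

```text
time_s: 21.65
tcp_pos: [0.5173, 0.1967, 0.0248]
eef_rot: [-179.9, 0.1, -85.2]
contact_force: [-2.8, 9.2, 0.3]
gripper_width: 0.0277
gripper_force: 15.0
```

play_rows --rows '[{"slide":[0.0067,0.0,0],"delta_rot":[0,0,0],"fingers":-1},{"slide":[0,0,0],"delta_rot":[0,0,0],"fingers":-1}]'

```text
time_s: 21.9
tcp_pos: [0.5174, 0.1966, 0.0248]
eef_rot: [-179.9, 0.2, -85.2]
contact_force: [-4.2, 12.3, -0.7]
gripper_width: 0.0275
gripper_force: 15.0
```

play_rows --rows '[{"slide":[0,0,0],"delta_rot":[0,0,0],"fingers":-1},{"slide":[0,0,0],"delta_rot":[0,0,0],"fingers":-1},{"slide":[0,0,0],"delta_rot":[0,0,0],"fingers":-1}]'

```text
time_s: 22.28
tcp_pos: [0.5174, 0.1966, 0.0248]
eef_rot: [-179.9, 0.2, -85.2]
contact_force: [-4.4, 14.1, -0.3]
gripper_width: 0.0276
gripper_force: 15.0
```

play_rows --rows '[{"slide":[0,0,0],"delta_rot":[0,0,0],"fingers":-1},{"slide":[0,0,0],"delta_rot":[0,0,0],"fingers":-0.4},{"slide":[0,0,0],"delta_rot":[0,0,0],"fingers":0},{"slide":[0,0,0],"delta_rot":[0,0,0],"fingers":0}]' --squeeze 3

```text
time_s: 22.78
tcp_pos: [0.5167, 0.1933, 0.0243]
eef_rot: [179.9, -0.1, -85.3]
contact_force: [0.3, -0.5, -0.3]
gripper_width: 0.0412
gripper_force: 0.0
```

Run:
```python
from h import *
def tri(pt,ps):
    A=[];b=[]
    for n,p in(("top",pt),("side",ps)):
        c=cam(n);R,t=np.array(c["R"]),np.array(c["t"]);x=(p[0]-c["cx"])/c["fx"];y=(p[1]-c["cy"])/c["fy"]
        for v,i in((x,0),(y,1)): A.append(R[i]-v*R[2]); b.append(v*t[2]-t[i])
    return np.linalg.lstsq(np.array(A),np.array(b),rcond=None)[0]
F=np.array([.5173,.2037]);p=np.radians(-85.27);c,s=np.cos(p),np.sin(p)
q=tri(unc("top",(235,62)),unc("side",(315,180))); d=q[:2]-F
print("tip",q,"fix",c*d[0]+s*d[1],-s*d[0]+c*d[1])
print("lamp head",tri((463*.64,136*.64),(272*.64,48*.64)))
st=r.get_state(); print(st["tcp_pos"],st["gripper_width"],st["contact_force"])
```

```text
tip [0.57436604 0.14626919 0.13004596] fix 0.061940901430742365 0.05213593247811317
lamp head [0.73478337 0.02866463 0.48053488]
[0.51699659 0.19357355 0.0244593 ] 0.04334563999175541 [0.42068409 0.53655751 0.10783627]
```

play_rows --rows '[{"slide":[0,0,-0.1],"delta_rot":[0,0,0],"fingers":0},{"slide":[0,0,-0.28],"delta_rot":[0,0,0],"fingers":0},{"slide":[0,0,-0.28],"delta_rot":[0,0,0],"fingers":-1},{"slide":[0,0,-0.28],"delta_rot":[0,0,0],"fingers":-1},{"slide":[0.17,-0.32,0],"delta_rot":[0,0,0],"fingers":-1},{"slide":[0.177,-0.32,0],"delta_rot":[0,0,0],"fingers":-1},{"slide":[0,0,0],"delta_rot":[0,0,0],"fingers":-1}]'

```text
time_s: 23.75
tcp_pos: [0.6197, 0.1486, 0.166]
eef_rot: [-180.0, -0.0, -85.4]
contact_force: [-0.6, -0.9, -0.4]
gripper_width: 0.002
gripper_force: 0.0
```

play_rows --rows '[{"slide":[0,0,0.2],"delta_rot":[0,0,0],"fingers":-1},{"slide":[0,0,0.2],"delta_rot":[0,0,0],"fingers":-1},{"slide":[0,0,0],"delta_rot":[0,0,0],"fingers":-1}]'

```text
time_s: 24.12
tcp_pos: [0.6153, 0.1497, 0.1043]
eef_rot: [179.8, -0.1, -85.3]
contact_force: [-0.3, 0.6, 1.1]
gripper_width: 0.0007
gripper_force: 0.0
```

Run:
```python
from h import *
import cv2
st=r.get_state(); print(st["tcp_pos"],st["gripper_width"],st["contact_force"])
t=cam("side")["image"][160:270,210:310]; a=cv2.resize(t,(500,550),interpolation=cv2.INTER_CUBIC)
t=cam("top")["image"][170:230,195:255]; b=cv2.resize(t,(300,300),interpolation=cv2.INTER_CUBIC)
o=np.zeros((550,800,3),np.uint8); o[:,:500]=a; o[:300,500:]=b; cv2.imwrite("pics/bh.png",o)
```

```text
[0.61534488 0.14969543 0.10428272] 0.0007350073162034938 [-0.33972144  0.58222932  1.14222342]
```

View pics/bh.png

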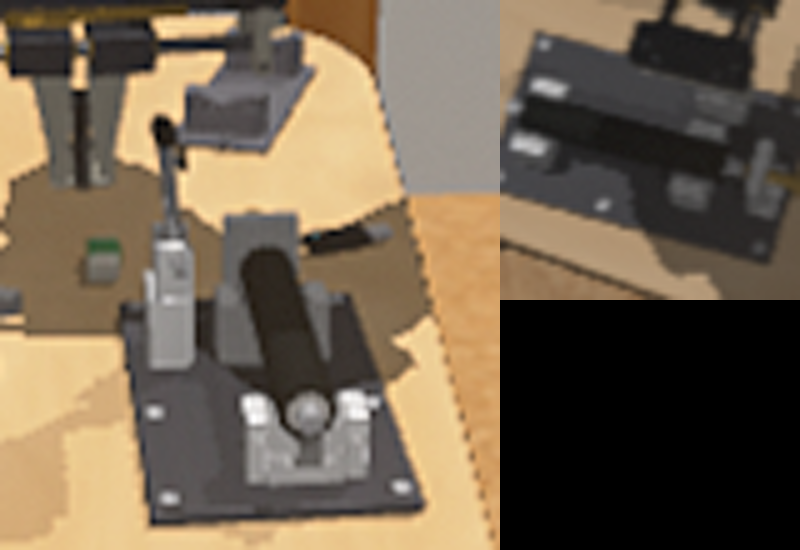

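Closed fingers' tips at (80,185) stand behind the clamp tip at (165,130); the roller's end is at (308,412) in its V. Pushing the arm over.

play_rows --rows '[{"slide":[0,0.1,0],"delta_rot":[0,0,0],"fingers":-1},{"slide":[0,0.08,0],"delta_rot":[0,0,0],"fingers":-1},{"slide":[0,0.06,0],"delta_rot":[0,0,0],"fingers":-1},{"slide":[0,0.04,0],"delta_rot":[0,0,0],"fingers":-1}]'

```text
time_s: 24.72
tcp_pos: [0.5753, 0.1472, 0.1064]
eef_rot: [-179.9, 0.0, -85.2]
contact_force: [3.3, 1.3, -0.7]
gripper_width: 0.0004
gripper_force: 1.3
```

play_rows --rows '[{"slide":[0,0.06,0],"delta_rot":[0,0,0],"fingers":-1},{"slide":[0,0.06,0],"delta_rot":[0,0,0],"fingers":-1},{"slide":[0,0.05,0],"delta_rot":[0,0,0],"fingers":-1},{"slide":[0,0.04,0],"delta_rot":[0,0,0],"fingers":-1}]'

```text
time_s: 25.22
tcp_pos: [0.5434, 0.1441, 0.1056]
eef_rot: [180.0, -0.0, -85.2]
contact_force: [1.9, 0.1, 0.0]
gripper_width: 0.0003
gripper_force: 0.8
```

Run:
```python
from h import *
import cv2
st=r.get_state(); print(st["tcp_pos"],st["contact_force"])
t=cam("side")["image"][160:270,210:310]; a=cv2.resize(t,(500,550),interpolation=cv2.INTER_CUBIC)
cv2.imwrite("pics/cl.png",a)
```

```text
[0.543447   0.1441034  0.10563368] [1.86046484 0.06759063 0.0234439 ]
```

View pics/cl.png

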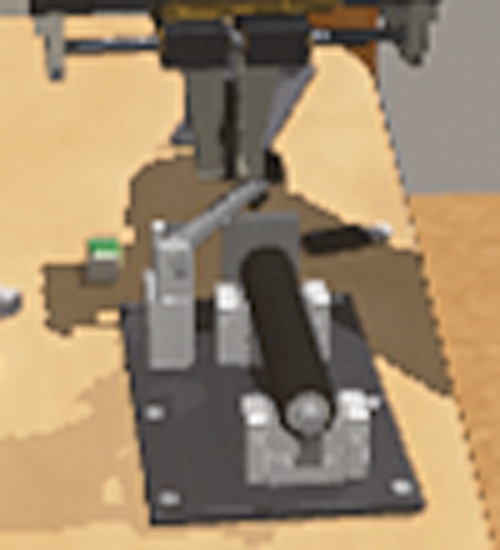

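play_rows --rows '[{"slide":[0,0,-0.14],"delta_rot":[0,0,0],"fingers":-1},{"slide":[0,0.1,0],"delta_rot":[0,0,0],"fingers":-1},{"slide":[0,0.093,0],"delta_rot":[0,0,0],"fingers":-1},{"slide":[0,0,0.03],"delta_rot":[0,0,0],"fingers":-1},{"slide":[0,0,0.03],"delta_rot":[0,0,0],"fingers":-1},{"slide":[0,0,0.03],"delta_rot":[0,0,0],"fingers":-1},{"slide":[0,0,0.03],"delta_rot":[0,0,0],"fingers":-1}]'

```text
time_s: 26.15
tcp_pos: [0.5119, 0.141, 0.108]
eef_rot: [179.6, -0.1, -85.3]
contact_force: [-23.6, 3.4, 20.3]
gripper_width: 0.0005
gripper_force: 12.5
```

play_rows --rows '[{"slide":[0,0.01,0.03],"delta_rot":[0,0,0],"fingers":-1},{"slide":[0,0.01,0.03],"delta_rot":[0,0,0],"fingers":-1},{"slide":[0,0.01,0.02],"delta_rot":[0,0,0],"fingers":-1},{"slide":[0,0,0],"delta_rot":[0,0,0],"fingers":-1}]'

```text
time_s: 26.65
tcp_pos: [0.5109, 0.1415, 0.0963]
eef_rot: [180.0, -0.0, -85.2]
contact_force: [0.1, -0.0, -0.5]
gripper_width: 0.0003
gripper_force: 0.0
```

The finger edge caught the roll and slipped past it. I'll go back behind the arm and push all the way over at constant height, so the roll slides under the fingers.

play_rows --rows '[{"slide":[0,0.02,-0.1],"delta_rot":[0,0,0],"fingers":-1},{"slide":[0,0,-0.26],"delta_rot":[0,0,0],"fingers":-1},{"slide":[0,-0.36,0],"delta_rot":[0,0,0],"fingers":-1},{"slide":[0,-0.38,0],"delta_rot":[0,0,0],"fingers":-1},{"slide":[0,0,0.3],"delta_rot":[0,0,0],"fingers":-1},{"slide":[0,0,0],"delta_rot":[0,0,0],"fingers":-1}]'

```text
time_s: 27.4
tcp_pos: [0.6164, 0.1492, 0.103]
eef_rot: [179.7, -0.1, -85.3]
contact_force: [-0.7, -1.0, 0.1]
gripper_width: 0.0008
gripper_force: 0.0
```

Run:
```python
from h import *
import cv2
st=r.get_state(); print(st["time_s"],st["tcp_pos"],st["contact_force"])
t=cam("side")["image"][160:270,210:310]; a=cv2.resize(t,(500,550),interpolation=cv2.INTER_CUBIC)
cv2.imwrite("pics/cl2.png",a)
```

```text
27.4 [0.61641703 0.14919173 0.1030256 ] [-0.74973886 -0.9837132   0.10536802]
```

View pics/cl2.png

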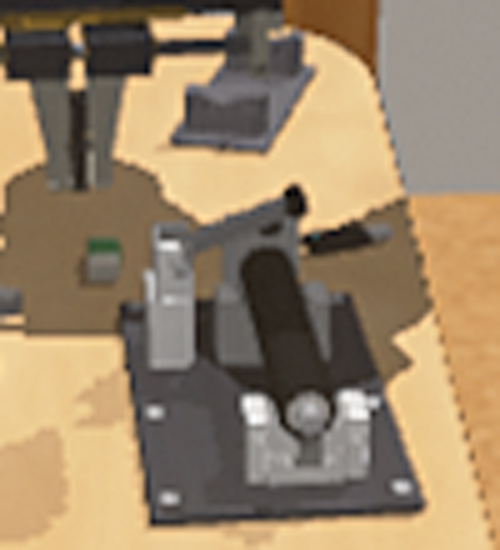

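Run:
```python
from h import *
F=np.array([.5173,.2037]);p=np.radians(-85.27);c,s=np.cos(p),np.sin(p)
W=lambda x,y,z:np.array([F[0]+c*x-s*y,F[1]+s*x+c*y,z])
for th in(.2,.3,.4,.5,.6,.7):
    print(th,(proj("side",W(.062,.048-.064*np.cos(th),.066+.064*np.sin(th)))-[210,160]+.5)*5-.5)
d,w=step(W(.062,-.013,.135),[180,0,-85.27]); print(d/.15)
```

```text
0.2 [298.23871217 220.06659666]
0.3 [295.32059633 208.84926618]
0.4 [291.16410931 197.97941733]
0.5 [285.80304941 187.56914888]
0.6 [279.28407228 177.72729445]
0.7 [271.6665138  168.55815405]
[ 0.00231097  0.72915204 -0.18720779]
```

play_rows --rows '[{"slide":[0,0,-0.2],"delta_rot":[0,0,0],"fingers":-1},{"slide":[0,0.36,0],"delta_rot":[0,0,0],"fingers":-1},{"slide":[0,0.37,0],"delta_rot":[0,0,0],"fingers":-1},{"slide":[0,0,0.15],"delta_rot":[0,0,0],"fingers":-1},{"slide":[0,0,0.08],"delta_rot":[0,0,0],"fingers":-1},{"slide":[0,0,0],"delta_rot":[0,0,0],"fingers":-1}]'

```text
time_s: 28.25
tcp_pos: [0.5096, 0.1415, 0.1017]
eef_rot: [-180.0, -0.0, -85.2]
contact_force: [0.4, -0.9, -0.2]
gripper_width: 0.0004
gripper_force: 0.0
```

play_rows --rows '[{"slide":[0,0,0.014],"delta_rot":[0,0,0],"fingers":-1},{"slide":[0,0,0.014],"delta_rot":[0,0,0],"fingers":-1},{"slide":[0,0,0.014],"delta_rot":[0,0,0],"fingers":-1},{"slide":[0,0,0],"delta_rot":[0,0,0],"fingers":-1}]'

```text
time_s: 28.75
tcp_pos: [0.5093, 0.1413, 0.0947]
eef_rot: [180.0, -0.0, -85.2]
contact_force: [-0.6, 0.1, 0.5]
gripper_width: 0.0005
gripper_force: 0.0
```

play_rows --rows '[{"slide":[0,0,0.014],"delta_rot":[0,0,0],"fingers":-1},{"slide":[0,0,0],"delta_rot":[0,0,0],"fingers":-1}]'

```text
time_s: 29.0
tcp_pos: [0.5092, 0.1413, 0.0926]
eef_rot: [180.0, -0.0, -85.2]
contact_force: [0.2, 0.5, 0.3]
gripper_width: 0.0003
gripper_force: 0.0
```

play_rows --rows '[{"slide":[0,0,0.01],"delta_rot":[0,0,0],"fingers":-1},{"slide":[0,0,0],"delta_rot":[0,0,0],"fingers":-1}]'

```text
time_s: 29.25
tcp_pos: [0.5092, 0.1413, 0.0911]
eef_rot: [180.0, -0.0, -85.2]
contact_force: [-0.6, -1.1, 0.1]
gripper_width: 0.0001
gripper_force: 0.0
```

play_rows --rows '[{"slide":[0,0,0.01],"delta_rot":[0,0,0],"fingers":-1},{"slide":[0,0,0],"delta_rot":[0,0,0],"fingers":-1}]'

```text
time_s: 29.5
tcp_pos: [0.5092, 0.1414, 0.0896]
eef_rot: [-180.0, -0.0, -85.2]
contact_force: [-0.5, -0.4, -0.1]
gripper_width: 0.0006
gripper_force: 0.0
```

play_rows --rows '[{"slide":[0,0,0.01],"delta_rot":[0,0,0],"fingers":-1},{"slide":[0,0,0],"delta_rot":[0,0,0],"fingers":-1}]'

```text
time_s: 29.75
tcp_pos: [0.5092, 0.1413, 0.0881]
eef_rot: [180.0, -0.0, -85.2]
contact_force: [0.1, -0.3, -0.5]
gripper_width: 0.0006
gripper_force: 0.0
```

play_rows --rows '[{"slide":[0,0,0.008],"delta_rot":[0,0,0],"fingers":-1},{"slide":[0,0,0],"delta_rot":[0,0,0],"fingers":-1}]'

```text
time_s: 30.0
tcp_pos: [0.5092, 0.1413, 0.0869]
eef_rot: [180.0, -0.0, -85.2]
contact_force: [-0.6, -0.1, 0.1]
gripper_width: 0.0002
gripper_force: 0.0
```

play_rows --rows '[{"slide":[0,0,0.008],"delta_rot":[0,0,0],"fingers":-1},{"slide":[0,0,0],"delta_rot":[0,0,0],"fingers":-1}]'

```text
time_s: 30.25
tcp_pos: [0.5092, 0.1413, 0.0858]
eef_rot: [180.0, -0.0, -85.2]
contact_force: [-0.3, 0.2, -0.4]
gripper_width: 0.0006
gripper_force: 0.1
```

play_rows --rows '[{"slide":[0,0,0.008],"delta_rot":[0,0,0],"fingers":-1},{"slide":[0,0,0],"delta_rot":[0,0,0],"fingers":-1}]'

```text
time_s: 30.5
tcp_pos: [0.5092, 0.1413, 0.0846]
eef_rot: [180.0, -0.0, -85.2]
contact_force: [0.1, -0.1, 0.3]
gripper_width: 0.0001
gripper_force: 0.0
```

Run:
```python
from h import *
import cv2
g=cv2.cvtColor(cam("side")["image"],cv2.COLOR_BGR2GRAY); o=cv2.cvtColor(cv2.imread("pics/cl2.png"),cv2.COLOR_BGR2GRAY); o=cv2.resize(o,(100,110),interpolation=cv2.INTER_AREA)
for n,a in(("before",o[30:54,30:70]),("now",g[190:214,240:280])):
    print(n)
    for i,row in enumerate(a): print(190+i," ".join("%3d"%v for v in row[::1]))
```

```text
before
190 203 195 194 196 200 202 203 204 204 203 202 196 178 153 141 151 146 134 134 136 136 124 109 146 200 212 209 208 208 208 208 208 208 208 209 212 213 212 212 213
191 209 210 210 211 212 213 215 215 213 213 211 213 206 197 199 201 200 199 197 198 199 193 182 194 212 210 209 209 208 207 208 208 208 207 208 210 212 211 213 212
192 211 210 210 210 211 211 212 211 209 208 207 208 207 207 209 211 210 210 209 209 211 213 211 210 209 208 208 208 209 208 207 207 207 207 207 209 211 211 210 210
193 214 212 211 209 210 211 213 211 209 207 208 206 206 206 206 207 207 206 206 205 206 208 209 209 208 207 208 208 208 207 208 207 208 208 208 209 208 209 208 210
194 172 192 214 212 210 212 212 212 209 207 207 206 206 206 207 207 206 205 205 205 205 206 207 208 209 210 210 209 210 211 209 209 209 210 209 209 207 207 208 209
195 101 158 216 214 211 211 212 211 210 208 207 206 206 205 206 207 207 207 206 206 207 207 208 209 211 212 211 213 214 215 213 210 209 210 210 209 208 207 207 207
196 102 134 193 215 212 211 210 211 209 208 206 207 207 205 207 207 208 206 206 205 207 207 207 210 211 213 2
[... 6082 characters left out ...]
  95  65  42  31  34  33  31  31  33  36  40
210 152 115 149 153 162 150 141 147 133 114 110 107 108 111 102  92  89  96  99  81  45  42  35  38  38  36  47  82 104 102  89  62  43  40  42  54  59  68  86  87
211 155 117 150 145 142 138 130 143 135 108 104  97  98 104  97  96  97  98  83  53  33  37  38  37  40  37  32  58  92 106 105  92  89  86  90  94  97 101 111 111
212 158 118 153 141 129 133 127 136 133 102 106 107 109 104  97  96  98  93  60  31  38  39  42  44  43  43  41  42  73 107 109 109 111 111 111 111 109 106 106 106
213 141 118 152 145 131 124 124 139 135 105 108 109 108 104 111 117  97  89  46  35  39  43  47  47  47  46  43  40  59  96 111 108 104 105 106 107 107 107 106 106
```

The pixel patch shows the roll directly under the finger tips, at about (270,205) native, with the arm near 0.16 rad. So it is following, and I'll keep pressing in small steps.

play_rows --rows '[{"slide":[0,0,0.006],"delta_rot":[0,0,0],"fingers":-1},{"slide":[0,0,0],"delta_rot":[0,0,0],"fingers":-1}]'

```text
time_s: 30.8
tcp_pos: [0.5092, 0.1414, 0.0837]
eef_rot: [180.0, -0.0, -85.2]
contact_force: [0.8, -0.8, -0.9]
gripper_width: 0.0006
gripper_force: 0.1
```

play_rows --rows '[{"slide":[0,0,0.006],"delta_rot":[0,0,0],"fingers":-1},{"slide":[0,0,0],"delta_rot":[0,0,0],"fingers":-1}]'

```text
time_s: 31.05
tcp_pos: [0.5092, 0.1414, 0.0828]
eef_rot: [180.0, 0.0, -85.2]
contact_force: [-0.5, 0.1, 0.2]
gripper_width: 0.0003
gripper_force: 0.2
```

play_rows --rows '[{"slide":[0,0,0.006],"delta_rot":[0,0,0],"fingers":-1},{"slide":[0,0,0],"delta_rot":[0,0,0],"fingers":-1}]'

```text
time_s: 31.3
tcp_pos: [0.5092, 0.1413, 0.0819]
eef_rot: [-180.0, -0.0, -85.2]
contact_force: [0.1, -0.2, 0.3]
gripper_width: 0.0004
gripper_force: 0.2
```

play_rows --rows '[{"slide":[0,0,0.006],"delta_rot":[0,0,0],"fingers":-1},{"slide":[0,0,0],"delta_rot":[0,0,0],"fingers":-1}]'

```text
time_s: 31.55
tcp_pos: [0.5093, 0.1413, 0.081]
eef_rot: [-180.0, 0.0, -85.2]
contact_force: [0.4, -0.1, 1.0]
gripper_width: 0.0005
gripper_force: 0.1
```

play_rows --rows '[{"slide":[0,0,0.006],"delta_rot":[0,0,0],"fingers":-1},{"slide":[0,0,0],"delta_rot":[0,0,0],"fingers":-1}]'

```text
time_s: 31.8
tcp_pos: [0.5092, 0.1414, 0.0801]
eef_rot: [180.0, 0.0, -85.2]
contact_force: [0.0, -0.1, -0.2]
gripper_width: 0.001
gripper_force: 0.1
```

play_rows --rows '[{"slide":[0,0,0.006],"delta_rot":[0,0,0],"fingers":-1},{"slide":[0,0,0],"delta_rot":[0,0,0],"fingers":-1}]'

```text
time_s: 32.05
tcp_pos: [0.5092, 0.1413, 0.0792]
eef_rot: [180.0, -0.0, -85.2]
contact_force: [-0.7, 1.0, 1.3]
gripper_width: 0.0004
gripper_force: 0.1
```

play_rows --rows '[{"slide":[0,0,0.006],"delta_rot":[0,0,0],"fingers":-1},{"slide":[0,0,0],"delta_rot":[0,0,0],"fingers":-1}]'

```text
time_s: 32.3
tcp_pos: [0.5092, 0.1414, 0.0783]
eef_rot: [180.0, -0.0, -85.2]
contact_force: [-0.4, -0.7, 0.2]
gripper_width: 0.0008
gripper_force: 0.1
```

Run:
```python
from h import *
import cv2
g=cv2.cvtColor(cam("side")["image"],cv2.COLOR_BGR2GRAY)
for i in range(198,214): print(i," ".join("%3d"%v for v in g[i,242:282]))
F=np.array([.5173,.2037]);p=np.radians(-85.27);c,s=np.cos(p),np.sin(p)
W=lambda x,y,z:np.array([F[0]+c*x-s*y,F[1]+s*x+c*y,z])
for th in(-.05,0,.05,.1,.15,.2): print(th,proj("side",W(.053,.048-.064*np.cos(th),.066+.064*np.sin(th))))
print("tcp",proj("side",r.get_state()["tcp_pos"]+[0,.0095,0]))
```

```text
198 209 210 210 210 216 190  96 106 108 109 109 109 109 109 109 108 109 109 109 106  90  84  95  96  97  83  43  41  39  86 116  93  94  94 103 106  95 155 217 208
199 210 211 210 211 216 190  97 107 108 108 109 109 108 109 110 109 109 107 110 107  87  84  97  96  97  94  71  39  37 105 140  92  93  95 102 109 102 135 176 182
200 210 210 211 211 216 190  95 107 110 109 109 110 109 109 108 109 109 110 111 108  89  86  96  95  97  97  80  37  36 103 138  91  93  95 103 108 106 103  95 119
201 209 208 210 212 216 192  98 107 110 110 109 111 110 110 108 109 109 102 102 102  92  84  95  95  97  92  70  36  41 106 138  90  93  94 102 108 108 107 105 101
202 210 210 212 212 205 151 100 107 110 111 112 110 111 113 111 114 112 109 107 110 105  86  93  94  96  92  61  38  47  95 120  89  91  93 100 109 108 108 109 108
203 217 216 216 222 191  94 105 110 111 111 110 109 106 113 115 114 115 117 116 118 111 111 127 115  95  87  55  39  48  91 124 120 119 116 113 110 112 111 113 112
204 182 180 181 181 161 108 108 110 109 106 109 103  96 100 102 106 105 105 105 104 103 114 134 121  99  87  48  40 
[... 1049 characters left out ...]
39 131 145 132 106 113 112 109 104  95  90  88  90  78  49  30  33  35  34  37  37  34  59  93 108 107  94  90  87  90  94  97 102 113 112 112 111
212 153 143 129 132 128 138 131  93 102 106 108 105  99  96 100  93  59  32  37  36  39  39  37  39  42  42  73 108 110 111 112 111 111 110 109 108 107 108 107 107
213 153 146 133 124 125 141 137 106 108 108 108 105  99  97 100  89  47  35  40  42  45  45  43  44  44  37  58  98 111 109 106 107 108 109 107 107 106 107 106 107
-0.05 [270.12343413 210.90306187]
0 [270.18014638 209.73764834]
0.05 [270.17321319 208.57242826]
0.1 [270.10244418 207.41027913]
0.15 [269.9678044  206.25408988]
0.2 [269.76941643 205.10675393]
tcp [268.86224033 205.46594938]
```

play_rows --rows '[{"slide":[0,0,0.005],"delta_rot":[0,0,0],"fingers":-1},{"slide":[0,0,0],"delta_rot":[0,0,0],"fingers":-1}]'

```text
time_s: 32.6
tcp_pos: [0.5092, 0.1414, 0.0776]
eef_rot: [-180.0, 0.0, -85.2]
contact_force: [-0.7, -0.3, 0.9]
gripper_width: 0.0005
gripper_force: 0.3
```

play_rows --rows '[{"slide":[0,0,0.005],"delta_rot":[0,0,0],"fingers":-1},{"slide":[0,0,0],"delta_rot":[0,0,0],"fingers":-1}]'

```text
time_s: 32.85
tcp_pos: [0.5092, 0.1413, 0.0768]
eef_rot: [180.0, -0.0, -85.2]
contact_force: [0.2, -0.4, -0.5]
gripper_width: 0.0008
gripper_force: 0.3
```

play_rows --rows '[{"slide":[0,0,0.005],"delta_rot":[0,0,0],"fingers":-1},{"slide":[0,0,0],"delta_rot":[0,0,0],"fingers":-1}]'

```text
time_s: 33.1
tcp_pos: [0.5092, 0.1413, 0.076]
eef_rot: [180.0, -0.0, -85.2]
contact_force: [0.3, -0.3, 0.7]
gripper_width: 0.0003
gripper_force: 0.2
```

play_rows --rows '[{"slide":[0,0,0.005],"delta_rot":[0,0,0],"fingers":-1},{"slide":[0,0,0],"delta_rot":[0,0,0],"fingers":-1}]'

```text
time_s: 33.35
tcp_pos: [0.5092, 0.1413, 0.0753]
eef_rot: [180.0, -0.0, -85.2]
contact_force: [-0.4, -0.0, 0.5]
gripper_width: 0.0004
gripper_force: 0.2
```

play_rows --rows '[{"slide":[0,0,0.005],"delta_rot":[0,0,0],"fingers":-1},{"slide":[0,0,0],"delta_rot":[0,0,0],"fingers":-1}]'

```text
time_s: 33.6
tcp_pos: [0.5093, 0.1413, 0.0746]
eef_rot: [-180.0, -0.0, -85.2]
contact_force: [0.9, 0.4, 0.8]
gripper_width: 0.0006
gripper_force: 0.3
```

play_rows --rows '[{"slide":[0,0,0.005],"delta_rot":[0,0,0],"fingers":-1},{"slide":[0,0,0],"delta_rot":[0,0,0],"fingers":-1}]'

```text
time_s: 33.85
tcp_pos: [0.5093, 0.1414, 0.074]
eef_rot: [-180.0, 0.0, -85.2]
contact_force: [-2.1, -0.6, 3.7]
gripper_width: 0.0005
gripper_force: 1.6
```

play_rows --rows '[{"slide":[0,0,0.005],"delta_rot":[0,0,0],"fingers":-1},{"slide":[0,0,0],"delta_rot":[0,0,0],"fingers":-1}]'

```text
time_s: 34.1
tcp_pos: [0.5093, 0.1414, 0.0735]
eef_rot: [-180.0, 0.0, -85.2]
contact_force: [-2.7, 0.1, 6.9]
gripper_width: 0.0004
gripper_force: 3.4
```

Run:
```python
from h import *
import cv2
g=cv2.cvtColor(cam("side")["image"],cv2.COLOR_BGR2GRAY)
for i in range(200,214): print(i," ".join("%3d"%v for v in g[i,242:282]))
```

```text
200 211 211 211 211 217 191  96 107 110 109 110 110 110 110 110 110 109 110 112 107  86  85  96  99  99  83  45  40  44  92 122  93  95  96 103 110 107 100 121 165
201 210 210 211 212 218 192  99 108 110 112 112 111 110 109 108 110 108 102 102 101  84  85  97  95  99  91  64  37  46 111 142  92  94  96 101 109 106 106 103  97
202 211 211 212 213 206 152 101 108 111 111 110 112 112 115 114 114 113 110 110 105  89  86  97  97  97  92  63  39  47  96 121  93  94  94 104 110 109 108 107 108
203 218 217 217 222 192  95 107 109 110 111 111 109 108 112 117 116 116 118 117 116  96  85  96  96  98  90  54  38  49  77  95  93  94  96 103 110 112 111 113 113
204 182 183 181 185 163 108 107 109 110 110 110 107  99 101 105 104 105 103 104 106  96  85  93  93  97  88  55  40  46  93 119  92  92  97 106 110 101  96  94  90
205  98  99  97  97 101 107 107 109 108 107 108 105  96  94  96  98 100  99 100 101  96 108 125 124 117  88  55  39  47 107 142 115 117 109  89  80  65  54  50  43
206  91  88  88  88  89  92 101  99  98  98  99  97  91  89  93  99 100  97  89 100 107 104 127 124 114  83  49  41 
[... 495 characters left out ...]
  39  37  36  36  31  32  32  37  42  43  52
210 154 156 164 153 144 148 142 141 137 129 125 122 123 121 119 122 125 126 119 107 105 108 111 104  95 103  94  38  33  31  38  40  45  53  58  68  88  89  89  94
211 153 148 143 139 132 145 134 107 105 107 108 111 112 111 110 110  99  87  79  65  61  65  72  61  37  56  80  80  58  55  74  91  89  95  98 101 114 112 112 111
212 153 143 129 134 129 139 133  98  96  97  99  99  91  90  95  90  57  25  29  31  35  34  38  37  35  38  78 108  99  94 106 113 112 112 110 107 108 107 109 108
213 153 147 133 126 126 140 136 107 109 109 111 107 101  98 101  89  47  33  39  41  40  42  42  41  40  35  59 100 115 110 110 108 109 110 107 108 106 107 106 108
```

play_rows --rows '[{"slide":[0,0,0.003],"delta_rot":[0,0,0],"fingers":-1},{"slide":[0,0,0],"delta_rot":[0,0,0],"fingers":-1}]'

```text
time_s: 34.4
tcp_pos: [0.5092, 0.1414, 0.0733]
eef_rot: [-180.0, -0.0, -85.2]
contact_force: [-4.2, -0.2, 9.9]
gripper_width: 0.001
gripper_force: 4.7
```

play_rows --rows '[{"slide":[0,0,0.002],"delta_rot":[0,0,0],"fingers":-1},{"slide":[0,0,0],"delta_rot":[0,0,0],"fingers":-1},{"slide":[0,0,0],"delta_rot":[0,0,0],"fingers":-1}]'

```text
time_s: 34.78
tcp_pos: [0.5093, 0.1414, 0.0732]
eef_rot: [-180.0, -0.0, -85.2]
contact_force: [-5.2, -0.4, 11.3]
gripper_width: 0.0005
gripper_force: 5.5
```

play_rows --rows '[{"slide":[0,0,0],"delta_rot":[0,0,0],"fingers":-1},{"slide":[0,0,0],"delta_rot":[0,0,0],"fingers":-1},{"slide":[0,0,-0.02],"delta_rot":[0,0,0],"fingers":-1},{"slide":[0,0,-0.1],"delta_rot":[0,0,0],"fingers":-1},{"slide":[0,0,-0.3],"delta_rot":[0,0,0],"fingers":-1},{"slide":[0,0,-0.2],"delta_rot":[0,0,0],"fingers":-1},{"slide":[0,0,0],"delta_rot":[0,0,0],"fingers":-1}]'

```text
time_s: 35.65
tcp_pos: [0.5109, 0.1422, 0.1688]
eef_rot: [-179.7, 0.1, -85.2]
contact_force: [-0.8, 0.2, -0.3]
gripper_width: 0.0002
gripper_force: 0.0
```

Run:
```python
from h import *
import cv2
st=r.get_state(); print(st["time_s"],st["tcp_pos"],st["contact_force"])
g=cv2.cvtColor(cam("side")["image"],cv2.COLOR_BGR2GRAY)
for i in range(200,214): print(i," ".join("%3d"%v for v in g[i,242:282]))
o=cv2.resize(cv2.cvtColor(cv2.imread("pics/bh.png")[:550,:500],cv2.COLOR_BGR2GRAY),(100,110),interpolation=cv2.INTER_AREA)
n=g[160:270,210:310]
T=o[70:95,48:75]; m=cv2.matchTemplate(n,T,cv2.TM_CCOEFF_NORMED); print(cv2.minMaxLoc(m), "expect (48,70)", np.abs(n[70:95,48:75].astype(int)-T).max())
```

```text
35.65 [0.51088231 0.14224935 0.16880308] [-0.84910343  0.17619505 -0.2773905 ]
200 204 205 205 208 180  85  97 102 107 107 107 106 107 106 106 106 106 105 106 107 108 107 106 107 106 104 106 105 105 105 106 104 105 105 105 105 105 105 106 105
201 203 204 204 206 194 163 149 100 104 108 105 107 104 105 104 103 101  96  98  99 103 105 107 107 106 107 105 106 105 104 104 104 105 105 104 105 105 105 104 106
202 202 202 202 204 207 218 191  97 106 107 106 104 104 102  98  95  93  94  97 102 110 112 113 113 113 112 113 111 106 105 106 104 104 104 104 104 105 106 106 106
203 201 200 199 202 190 164 151  99 105 106 106 100 141 165 149 218 221 202 139 103 106 107 107 104 104 107 108 108 104 107 106 105 105 105 105 106 107 108 108 109
204 225 227 230 233 218 147  93 102 106 107 104  97 144 175 157 227 230 213 152 110 101 124 123 117 120 123 114  87  81  95 110 107 108 108 110 106  99  93  91  87
205 202 205 205 205 204 166  94 101 102 101 102  92 101 129 123 121 124 132 139 132 123 143 143 146 148 155 135  48  40  65  95  93  89  84  84  78  63  55  49  44
206 134 132 140 144 136 116  90  99 1
[... 653 characters left out ...]
1 125 122 116 112 112 107 102 105 115 112 104 101  99 101 100  91  89 102 107  47  29  31  36  42  44  52  59  68  84  84  84  91
211 148 140 139 138 128 138 130 103 102 103 104 104 110 123 127 123 101  72  62  59  55  61  59  41  36  73 121 109  58  69  83  86  86  90  94  98 108 108 108 107
212 149 137 127 133 127 134 129  93  93  94  94  92 106 139 146 135  81  27  30  34  33  34  38  38  34  41 111 143  92 101 109 107 110 108 105 102 100 103 103 104
213 148 141 128 120 120 134 132 103 105 106 106  98 114 144 145 128  53  30  38  41  39  42  42  43  39  33  81 123 106 105 103 104 104 105 101 135 156  99 103 103
(-0.5173643827438354, 0.9732462763786316, (0, 84), (48, 70)) expect (48,70) 71
```

```bash
python3 -c "
from plant import r
print(r.close_job())"
```

```text
the job is handed in; nothing more can be done
None
```

I handed the job in; the judge gave no verdict. The roller is bedded in both V-blocks and was pushed on the end stop with about 12–14 N at the wrist, then clamped with about 11 N read at the fingers. After I let go, the last camera image showed the clamp still closed and the roller unmoved.

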